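# Set up a polarimeter reading with the fingertips

## Task

Set up the polarimeter for a reading with gentle fingertip pushes only, pinching and lifting nothing: push the sample carriage home against its stop, so that its vial stands in the beam, and turn the analyser at its finger lever until its white index line lines up with the long thick zero line of the scale. Then press the lamp key and finish while still holding it fully down, so that I can look through the eyepiece; do not handle the vial, and leave the other things on the bench where they are.

Things in the scene. Friction and masses are not known exactly. Their poses are not given: they have to be found in the camera images.
- polarimeter: Bench polarimeter, fixed. Grey base plate 110 mm deep, 405 mm wide (y -170 to +235), top 20 mm above the bench. Origin on the bench at the foot of the vertical optical axis; x to its back, y along the carriage guide to its open end, z up. A round white head over the axis carries the scale ring and on it the analyser; nothing stands above these. On the -y side a lamp house, 84 x 64 mm, 82 mm high.
- scale_ring: Divided circle on the head: metal disc of 184 mm diameter, upper face 112 mm above the bench, fixed, centred on the optical axis (origin on it, at the underside), at a different angle each time. Black lines every 5 degrees all round; the zero line is the one thick one, 2.6 mm wide, over the whole 23 mm from the analyser's rim to the outer edge, along the ring's -x, on the robot's side.
- zero_line (a point): Inner end of the zero line, 66.5 mm from the optical axis, 112.5 mm above the bench: where the index line must point.
- analyser (a joint): Angle of the analyser about the optical axis relative to the polarimeter, rad, growing counter-clockwise seen from above; at 0 its index points to the polarimeter's -x, its lever to +x. Range +-1.5. Light friction, 0.12 N m (2.5 N at the lever), no spring: it stays where it is left. It starts 0.5 to 1.5 rad counter-clockwise of the zero line: turn it clockwise.
- index_mark (a point): Outer end of the white index line (20 x 2.6 mm) at the rim of the black analyser disc (133 mm diameter, upper face 118 mm above the bench), 66.5 mm from the optical axis, 118.5 mm above the bench. The lever lies opposite to it.
- lever (a point): Middle of the finger lever, 48 mm from the optical axis, 130 mm above the bench; x axis outwards along the lever. The lever is an upright fin on the analyser disc opposite the index: 9 mm thick, from 26 to 64 mm from the axis, top 139 mm above the bench, on a foot plate 20 mm wide whose top is 121 mm above the bench. The eyepiece in the middle has 22 mm radius, top 148 mm above the bench.
- thumb_plate (a point): Point on the outer (+y) face of the carriage's upright thumb plate, on its middle line, 85 mm above the bench. The plate is 44 mm wide, 11 mm thick, and reaches from 35 to 105 mm above the bench. To push the carriage home, push it in the polarimeter's -y direction with 1 to 4 N.
- carriage_home (a point): Point fixed on the polarimeter where thumb_plate arrives when the carriage stands against its stop (165 mm from the optical axis on its +y side). The carriage starts 100 to 120 mm further out.
- carriage: Sample carriage: loose black slide, 0.3 kg, 36 mm wide, 18 to 26 mm high, in a straight level guide between low rails (tops 34 mm above the bench). Origin on its underside, 20 mm above the bench, below the vial well; y towards the thumb plate.
- vial_mid (a point): Centre of the sample vial that stands upright in the well at the inner end of the carriage: 16 mm diameter, 53 mm high with its white cap, foot 28 mm above the bench, well 18 mm deep. It rides along and passes under the head.
- plate_back: Inner (-y) half of the thumb plate, 40 x 64 mm: touched only when the plate is pinched or pulled. Origin as that of the carriage.
- vial: The sample vial; origin at the centre of its foot.
- beam (a point): Point on the vertical optical axis, 55 mm above the bench.
- lamp_key (a joint): Travel of the lamp key, m: 0 up, 0.006 fully down. It springs back when released; 1.2 N start to move it, 4 N hold it fully down.
- lamp_key_top (a point): Centre of the upper face of the round grey lamp key (26 mm diameter) in a black collar (42 mm diameter, top 94 mm above the bench) on the lamp house, 132 mm from the optical axis on its -y side. The face is 104 mm above the bench when up; press straight down.
- rack: Empty white vial rack, 62 x 140 x 34 mm, behind the column; bystander. Origin at its underside.
- beaker: Small glass beaker with pink contents, 53 mm wide, 65 mm high, behind the guide's open end; bystander. Origin at its underside.
- pen: Ball pen, 132 mm long, lying in front of the polarimeter; bystander.
- spare_vial: Black-capped vial, 16 mm wide, 53 mm high, standing behind the carriage guide; bystander. Origin at its underside.
- dropper: Amber reagent bottle with black cap, 42 mm wide, 93 mm high, standing in front of the lamp house; bystander. Origin at its underside.
- tape: Roll of label tape lying flat, 68 mm wide, 18 mm high, left of the polarimeter; bystander.

How it is judged (in metres and radians):
At the end, for the whole second after the job is handed in: The carriage is within 4 mm of its stop with the vial upright in its well within 6 mm of the optical axis, the index line is within 3.5 mm (3 degrees) of the zero line, and the fingers hold the lamp key down by at least 4.5 of its 6 mm (distance between thumb_plate and carriage_home below 0.004 m and horizontal distance between vial_mid and beam below 0.006 m and angle between vial_mid's own z axis and vertical below 0.15 rad and horizontal distance between index_mark and zero_line below 0.0035 m and value of joint lamp_key above 0.0045 m and contact force between the fingers and lamp_key above 1 N); the arm keeps its last pose, push and grip.
It fails at once if the carriage is lifted (10 mm) or its thumb plate pinched (fingers on its inner face with over 3 N) (z of thumb_plate in the frame of polarimeter above 0.095 m or contact force between the fingers and plate_back above 3 N).
It fails at once if the vial is lifted in its well (10 mm) or handled (fingers on it with over 2 N) (z of vial_mid in the frame of carriage above 0.045 m or contact force between the fingers and vial above 2 N).
It fails at once if the analyser is forced or pinched (over 20 N) (contact force between the fingers and analyser above 20 N).
It fails at once if the polarimeter or its carriage is struck hard (over 40 N) (contact force between any of the arm, the fingers and polarimeter above 40 N or contact force between the fingers and carriage above 40 N).
It fails at once if a bystander is displaced (over 25 mm) (distance of any of rack, beaker, pen, spare_vial, dropper, tape from where it was at the start of the episode above 0.025 m).
It also fails if it takes over 51 s, if anything falls off the work surface, if the arm or the gripper's body presses on something with over 40 N, if the wrist force passes 120 N, or if a joint passes its speed limit or range.

## Robot

A 7-joint arm with a two-finger parallel gripper is mounted at the origin on a cart in front of the work surface, level with it; the furniture and walls round the work are solid. World frame = base frame: x ahead of the robot, y to its left, z up, the work surface at z = 0. Lengths are in mm, angles in rad, forces in N, time in s.
With the tool pointing down it reaches from about 400 to 875 mm from the base axis. Payload 19.3 kg.
Tool frame: the origin (TCP) lies at the centre of the arm's flange, where the gripper is bolted on; the fingertips stand 173 mm ahead of it and the grasp point (between the pads) lies 155 mm ahead of it; z points along the fingers, y is the line along which they close (so a half turn about z gives the same grasp; the last joint's range is limited). The gripper opens to 85 mm and grips with 20 to 120 N. Pads are 22 mm wide; open, the fingers measure 114 mm over their backs; the gripper's body (76 mm by 85 mm) begins 54 mm behind the grasp point. The pads swing forward as they close: fully open they stand 13 mm farther back than shut.
Start: joints at [-1.417, 0.521, -0.036, 1.599, 0.021, 1.021, -0.113], TCP at [138.731, 609.404, 404.691] pointing down, gripper open.
Joint ranges: [-2.91, 2.91], [-0.3, 2.13], [-1.5, 1.42], [0.17, 2.43], [-1.26, 4.41], [0.16, 1.93], [-2.52, 2.52]. Speed limits (rad/s): [1.89, 1.89, 2.39, 2.39, 3.01, 3.01, 3.01].

## Interface

Orientations are given as a 3x3 rotation matrix whose columns are the frame's x, y, z axes.
In Python, from workcell import manip, viewer gives the robot as it stands.
- The arm moves only by the tool servo_tool, never from a script. Its argument "moves" is a list of rows, each a list of 3 entries, a list of its own where there are three numbers: the shift along the world's x, y, z as a fraction of full scale, then the turn, a rotation vector about the world's x, y, z as a fraction of full scale, then the opening, from -1 (shut) to 1 (fully open). A call has exactly 10 rows; each row shifts and turns the commanded pose from where the row before left it; what a row does not reach is not made up. Full scale, the value 1, is 0.5 m for a shift and 4 degrees for a turn. A row lasts 1/10 s, in which the tool goes at most 50 mm and 8.59 degrees, less where a joint would pass 70% of its speed; a pose out of reach is approached as far as the arm can. A call with a number of a shift or a turn outside -1 to 1 is refused whole. A call with a gripper value outside its range is refused whole. The fingers move at their own pace and stop on an object; the grip force is fixed at half the most. Time passes only in rows, so rows that do not move let the fingers close, or fill a call up. It gives the time, the measured TCP pose, the force, the opening and the grip force at its end, in the units of the state.
- manip.sense(): the state, without advancing time (a new reading comes with each control period).
- viewer.get_image(name): name is "scene" or "top"; returns a dict with "img" (480x640x3 uint8, red, green, blue), "range_z" (480x640 float32, mm along the optical axis (not along the pixel's ray), 0 where there is no reading), "fx", "fy", "cx", "cy" (pixels), "dist" ([k1, k2, p1, p2, k3] as OpenCV has them; the pictures are not rectified), "rvec" (rotation vector, rad) and "tvec" (3), from world to camera coordinates, as OpenCV has them. Camera axes: x right, y down, z forward; pixel columns grow to the right and rows downward; lengths in mm; the calibration is good to about 2 mm. A picture is of the moment at which its call begins.
- manip.sign_off(): hands the job in; it is judged then, once.
The state is a dict: "time": time; "joints": joint angles; "qvel": joint speeds; "tau": joint torques, N m; "tool_pos": TCP position; "ee_rot": TCP orientation; "contact_force": force on the tool from outside, world axes, zero at the start; "moment": the same for the moment, N m; "gripper_width": finger opening in mm; "grasp_force": force on a finger pad.
Only numpy, scipy, OpenCV 4.12 (cv2) and the standard library are available. Lean on these libraries where they do the work, as an engineer would, in place of code of your own. Each camera call takes 0.05 s, during which the arm holds its last target. There are 200 camera calls.

## Working session

There is one attempt and no reset: what is moved stays moved. The work goes in short steps, Python scripts to look and compute and a tool call to move; the robot and the scene stay as the last step left them, time stands still between calls to the robot, and variables do not carry over. Pictures are saved under pics/ and viewed, at most 10 in all, crops included, and the job is handed in when it is done.

Besides the shell and the picture viewer there is one more tool, called after ">>>" as name(argument=value, ...) on one line, values as JSON. servo_tool: Moves the arm, as the interface text tells. Shift numbers are shares of 0.5 m and turn numbers shares of 4 degrees, none past 1 either way. Its arguments: {"type":"object","properties":{"moves":{"type":"array","items":{"type":"array"}}},"required":["moves"]}

```bash
mkdir -p pics; cat > h.py <<'E'
import numpy as np, cv2
from workcell import manip, viewer
def cap(n):
    d=viewer.get_image(n); np.save(f'pics/{n}.npy',d,allow_pickle=True); return d
def load(n): return np.load(f'pics/{n}.npy',allow_pickle=True).item()
def K(d): return np.array([[d['fx'],0,d['cx']],[0,d['fy'],d['cy']],[0,0,1.]])
def world(d,uv,z=None,plane=None):
    """pixel -> world; plane: world height (mm) else range image"""
    uv=np.array(uv,float).reshape(-1,2)
    n=cv2.undistortPoints(uv.reshape(-1,1,2),K(d),np.array(d['dist'],float)).reshape(-1,2)
    R=cv2.Rodrigues(np.array(d['rvec'],float))[0]; t=np.array(d['tvec'],float).ravel()
    r=np.c_[n,np.ones(len(n))]@R; c=-R.T@t
    if plane is not None: s=(plane-c[2])/r[:,2]
    else: s=np.array([d['range_z'][int(round(v)),int(round(u))] for u,v in uv])
    return c+r*s[:,None]
def proj(d,p): return cv2.projectPoints(np.array(p,float).reshape(-1,1,3),np.array(d['rvec'],float),np.array(d['tvec'],float),K(d),np.array(d['dist'],float))[0].reshape(-1,2)
E
python3 - <<'E'
from h import *
for n in('top','scene'):
    d=cap(n); cv2.imwrite(f'pics/{n}1.png',d['img'][:,:,::-1])
    R=cv2.Rodrigues(np.array(d['rvec'],float))[0]; print(n,-R.T@np.array(d['tvec']).ravel(),R[2],d['fx'])
s=manip.sense();print(s['tool_pos'],s['ee_rot'],s['gripper_width'],s['time'])
E
```

```text
top [ 365.32194919  187.02344344 1085.82521038] [ 0.15484563 -0.02744973 -0.98755726] 536.0131864441817
scene [783.33622224 668.45326241 823.64076307] [-0.26444349 -0.54084173 -0.79847346] 449.0143185469526
[138.70844936 609.30235772 404.19102853] [[-9.75048368e-01  2.21992467e-01 -1.57875487e-04]
 [ 2.21992515e-01  9.75047890e-01 -9.66875189e-04]
 [-6.07028480e-05 -9.77797251e-04 -9.99999520e-01]] 85.70524809017418 0.1
```

View pics/top1.png

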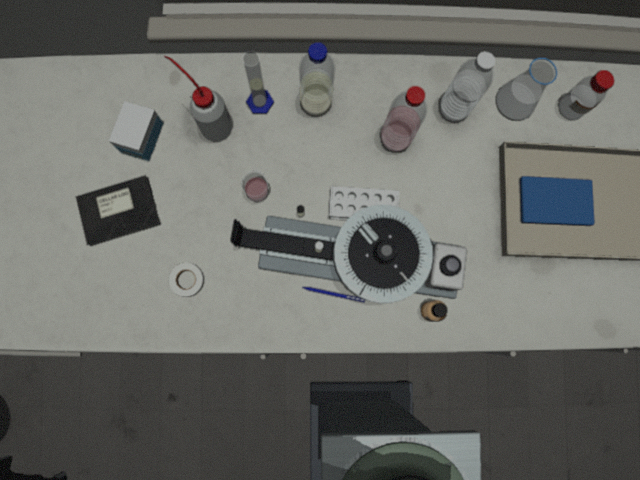

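View pics/scene1.png

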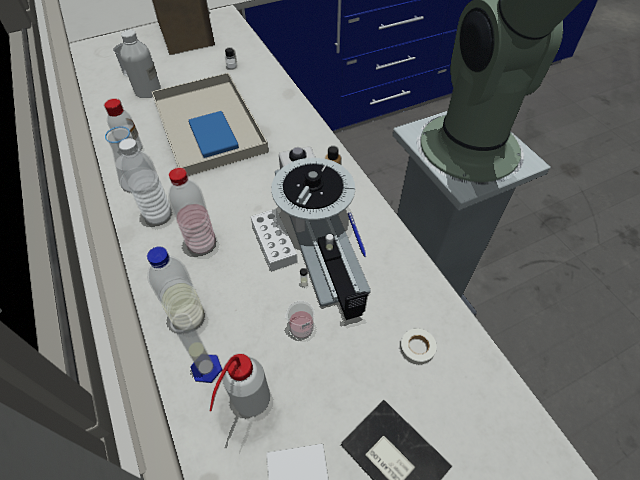

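The top view shows the head at about (386,251), the lever up-left at (367,233), the index down-right near (403,272), the thumb plate at (236,233) and the key at (450,265). The scene view agrees. Next I zoom in and fit the poses.

```bash
python3 - <<'E'
from h import *
d=load('top'); im=d['img']
c=im[195:315,325:475]; cv2.imwrite('pics/crop1.png',cv2.resize(c,None,fx=5,fy=5,interpolation=cv2.INTER_CUBIC)[:,:,::-1])
s=load('scene'); c=s['img'][140:330,260:380]; cv2.imwrite('pics/crop2.png',cv2.resize(c,None,fx=3,fy=3,interpolation=cv2.INTER_CUBIC)[:,:,::-1])
# world points from depth, both cams
for n,D in(('top',d),('scene',s)):
    vv,uu=np.mgrid[0:480,0:640]; m=D['range_z']>0
    P=world(D,np.c_[uu[m],vv[m]]); np.save(f'pics/{n}_P.npy',P)
    a=P[(abs(P[:,2]-112)<3.0)&(abs(P[:,0]-400)<400)]
    q=(P[:,2]>108)&(P[:,2]<122)&(P[:,1]<200)&(P[:,1]>-200)&(P[:,0]>300)&(P[:,0]<650)
    (x,y),r=cv2.minEnclosingCircle(P[q][:,:2].astype(np.float32)); print(n,'disc',x,y,r,q.sum(),np.median(P[q][:,2]))
    print('key',world(D,[proj(D,[0,0,0])[0]*0+([450,265] if n=='top' else [296,153])]))
    print('plate',world(D,[[236,228],[237,240]] if n=='top' else [[356,305],[350,292]]))
    print('rail/base', world(D,[[265,252],[290,222]]) if n=='top' else '')
E
```

```text
top disc 493.5001525878906 23.24137306213379 114.27706146240234 6841 115.10699958103316
key [[476.10195299 -80.24023121 104.78661998]]
plate [[546.55687959 319.11289438  98.63035854]
 [526.19993829 318.68377909  83.89306883]]
rail/base [[510.28258013 269.3464482   33.63074186]
 [573.56106768 220.69549139  19.49569871]]
scene disc 497.8255920410156 47.302635192871094 93.10000610351562 3656 113.7835304292874
key [[483.8010319  -74.851259   102.85178913]]
plate [[542.32699931 329.02247087  74.10506158]
 [526.76556521 280.48035233  36.26049042]]
rail/base
```

View pics/crop1.png

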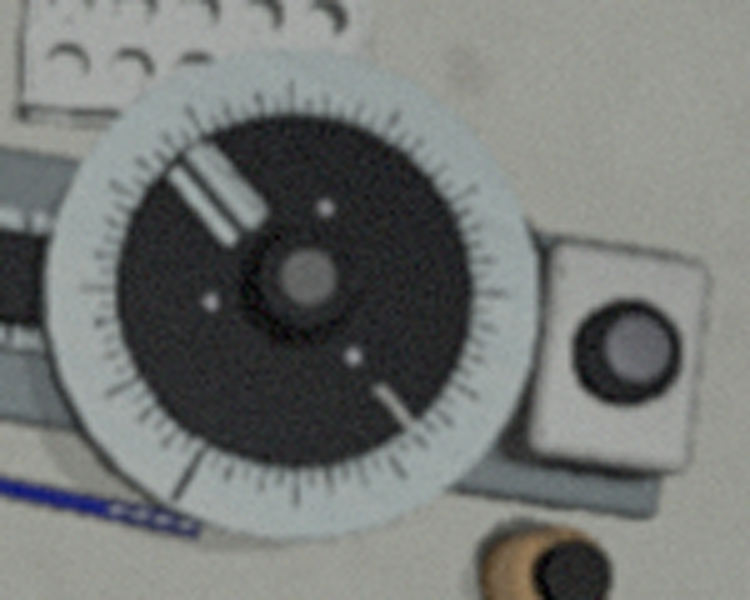

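View pics/crop2.png

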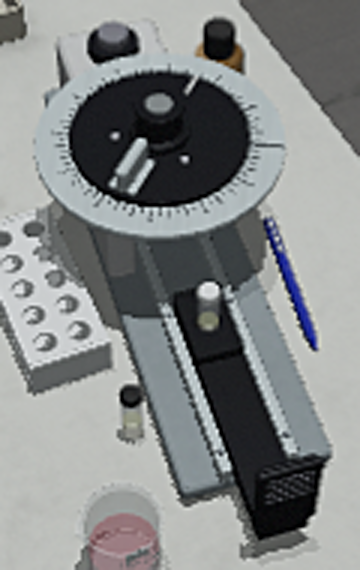

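The crops show a thick zero line from (202,453) to (177,497) in crop 1. The index runs from (377,386) to (411,429), and the fin top from (200,150) to (258,220). The vial stands in its well. Now I fit the positions.

```bash
cat > fit.py <<'E'
from h import *
def C(p): return [((p[0]+.5)/5-.5)+325,((p[1]+.5)/5-.5)+195]
d=load('top'); g=cv2.cvtColor(d['img'],cv2.COLOR_RGB2GRAY)
# analyser disc boundary: radial dark->bright search about guess, on plane 118
def refine(D,c,r0,h,rng,sgn):
    g=cv2.GaussianBlur(cv2.cvtColor(D['img'],cv2.COLOR_RGB2GRAY),(0,0),.7).astype(np.float32)
    for it in range(4):
        th=np.radians(np.arange(0,360,2)); rr=np.arange(r0-rng,r0+rng,.5)
        T,Rr=np.meshgrid(th,rr,indexing='ij')
        P=np.c_[(c[0]+Rr*np.cos(T)).ravel(),(c[1]+Rr*np.sin(T)).ravel(),np.full(T.size,h)]
        uv=proj(D,P).astype(np.float32)
        v=cv2.remap(g,uv[:,0].reshape(T.shape),uv[:,1].reshape(T.shape),cv2.INTER_LINEAR)
        gr=sgn*np.gradient(v,axis=1); k=gr.argmax(1); r=rr[k]
        pts=np.c_[c[0]+r*np.cos(th),c[1]+r*np.sin(th)]
        w=np.ones(len(pts),bool)
        for _ in range(5):
            A=np.c_[2*pts,np.ones(len(pts))]; s=np.linalg.lstsq(A[w],(pts**2).sum(1)[w],rcond=None)[0]
            rad=np.sqrt(s[2]+s[0]**2+s[1]**2); e=abs(np.hypot(*(pts-s[:2]).T)-rad); w=e<max(1.,2*np.median(e))
        c=s[:2]
    return c,rad,w.sum()
if __name__=='__main__':
    sc=load('scene')
    for n,D in(('top',d),('scene',sc)):
        print(n,refine(D,[483,44],66.5,118,10,1), )
    c=refine(d,[483,44],66.5,118,10,1)[0]
    z=world(d,[C((202,453)),C((177,497))],plane=112); i=world(d,[C((377,386)),C((411,429))],plane=118)
    f=world(d,[C((200,150)),C((258,220))],plane=139)
    a=lambda p:np.degrees(np.arctan2(*(p-c)[::-1]))
    for n,p in(('zero',z),('idx',i),('fin',f)): print(n,p[:,:2].round(1).tolist(),[np.hypot(*(q[:2]-c)).round(1) for q in p],[a(q[:2]).round(1) for q in p],'dir',np.degrees(np.arctan2(*(p[1]-p[0])[1::-1])))
    k=world(d,[C((639,348))],plane=104)[0]; print('key',k, k[:2]-c,np.hypot(*(k[:2]-c)))
    P=np.load('pics/scene_P.npy'); q=(P[:,1]>285)&(P[:,1]<345)&(P[:,0]>480)&(P[:,0]<580)&(P[:,2]>45)&(P[:,2]<110)
    Q=P[q]; print('plate pts',len(Q),Q.min(0),Q.max(0),np.median(Q,0))
    P2=np.load('pics/top_P.npy'); t=P2[(P2[:,2]>99)&(P2[:,2]<112)&(P2[:,1]>285)&(P2[:,1]<360)&(P2[:,0]>450)&(P2[:,0]<600)]; print('plate top',len(t),t.min(0),t.max(0),t.mean(0))
    for h,n in((93,'rack'),):pass
    print('vial cap scene',world(sc,[[260+208/3,140+290/3]],plane=81))
E
python3 fit.py
```

```text
top (array([498.17746879,  46.29972839]), np.float64(65.75932035521276), np.int64(166))
scene (array([499.23978498,  49.69716912]), np.float64(66.89688309392172), np.int64(164))
zero [[438.5, 80.6], [422.5, 89.9]] [np.float64(68.8), np.float64(87.4)] [np.float64(150.2), np.float64(150.1)] dir 149.6784930798308
idx [[462.3, 16.7], [446.5, 4.6]] [np.float64(46.5), np.float64(66.4)] [np.float64(-140.5), np.float64(-141.0)] dir -142.42666860502135
fin [[545.8, 82.5], [520.2, 62.0]] [np.float64(59.8), np.float64(27.0)] [np.float64(37.3), np.float64(35.5)] dir -141.22046598070492
key [477.68293609 -85.08730258 104.        ] [ -20.4945327  -131.38703096] 132.97585410877917
plate pts 413 [520.28128758 315.50040022  45.27350618] [563.83057006 332.48465215 105.98069833] [543.42567661 327.433119    84.1602591 ]
plate top 123 [519.68599915 313.48924268  99.11269442] [562.72999471 329.49142065 109.93315479] [540.57142968 322.11850659 103.11523636]
vial cap scene [[517.06197472 166.69682636  81.        ]]
```

>>> servo_tool(moves=[[[0.06, -0.035, 0], [0, 0, -1], -1], [[0.06, -0.035, 0], [0, 0, -1], -1], [[0.06, -0.035, 0], [0, 0, -1], -1], [[0.06, -0.035, 0], [0, 0, -1], -1], [[0.06, -0.035, 0], [0, 0, -1], -1], [[0.06, -0.035, 0], [0, 0, -1], -1], [[0.06, -0.035, 0], [0, 0, -1], -1], [[0.06, -0.035, 0], [0, 0, -1], -1], [[0.06, -0.035, 0], [0, 0, -1], -1], [[0.06, -0.035, 0], [0, 0, -1], -1]])

```text
time: 1.1
tool_pos: [439.8, 433.5, 404.5]
ee_rot: [[-0.602, 0.798, -0.0], [0.798, 0.602, -0.0], [-0.0, -0.001, -1.0]]
contact_force: [-0.2, 0.8, 0.1]
gripper_width: 0.1
grasp_force: 0.0
```

>>> servo_tool(moves=[[[0.03, -0.012, 0], [0, 0, -1], -1], [[0.03, -0.012, 0], [0, 0, -1], -1], [[0.03, -0.012, -0.02], [0, 0, -1], -1], [[0.03, -0.012, -0.04], [0, 0, -1], -1], [[0.03, -0.012, -0.04], [0, 0, -1], -1], [[0.03, -0.012, -0.04], [0, 0, -1], -1], [[0.02, -0.012, -0.04], [0, 0, -1], -1], [[0.02, -0.012, -0.04], [0, 0, -1], -1], [[0, -0.013, -0.04], [0, 0, -1], -1], [[0, -0.013, -0.04], [0, 0, -1], -1]])

```text
time: 2.1
tool_pos: [548.8, 373.0, 253.4]
ee_rot: [[0.052, 0.999, -0.0], [0.999, -0.052, -0.001], [-0.001, -0.0, -1.0]]
contact_force: [-2.0, 1.3, 0.2]
gripper_width: -0.2
grasp_force: 0.0
```

```bash
python3 - <<'E'
from h import *
d=cap('scene'); t=cap('top')
a=cv2.resize(d['img'][160:380,240:460],(400,400)); b=cv2.resize(t['img'][160:320,180:340],(400,400))
cv2.imwrite('pics/s2.png',np.hstack([a,b])[:,:,::-1])
E
```

```text
(no output)
```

View pics/s2.png

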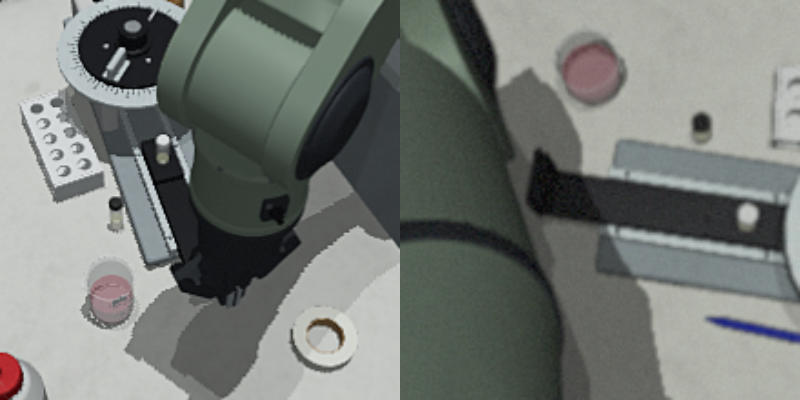

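>>> servo_tool(moves=[[[-0.003, -0.018, -0.005], [0, 0, -0.8], -1], [[-0.003, -0.02, -0.005], [0, 0, -0.7], -1], [[-0.002, -0.012, 0], [0, 0, 0], -1], [[-0.002, -0.012, 0], [0, 0, 0], -1], [[-0.002, -0.012, 0], [0, 0, 0], -1], [[-0.003, -0.02, 0], [0, 0, 0], -1], [[-0.003, -0.02, 0], [0, 0, 0], -1], [[-0.003, -0.02, 0], [0, 0, 0], -1], [[-0.003, -0.02, 0], [0, 0, 0], -1], [[-0.003, -0.02, 0], [0, 0, 0], -1]])

```text
time: 3.2
tool_pos: [535.1, 285.5, 249.7]
ee_rot: [[0.153, 0.988, 0.0], [0.988, -0.153, 0.0], [0.0, -0.0, -1.0]]
contact_force: [0.1, 2.2, 1.1]
gripper_width: -0.1
grasp_force: 1.0
```

>>> servo_tool(moves=[[[-0.003, -0.02, 0], [0, 0, 0], -1], [[-0.003, -0.02, 0], [0, 0, 0], -1], [[-0.003, -0.018, 0], [0, 0, 0], -1], [[-0.002, -0.014, 0], [0, 0, 0], -1], [[-0.002, -0.01, 0], [0, 0, 0], -1], [[-0.001, -0.008, 0], [0, 0, 0], -1], [[-0.001, -0.006, 0], [0, 0, 0], -1], [[-0.001, -0.006, 0], [0, 0, 0], -1], [[0, -0.004, 0], [0, 0, 0], -1], [[0, -0.004, 0], [0, 0, 0], -1]])

```text
time: 4.2
tool_pos: [527.2, 231.4, 249.7]
ee_rot: [[0.153, 0.988, -0.0], [0.988, -0.153, 0.0], [0.0, -0.0, -1.0]]
contact_force: [-0.2, 3.1, 1.6]
gripper_width: -0.0
grasp_force: 1.0
```

>>> servo_tool(moves=[[[0, -0.003, 0], [0, 0, 0], -1], [[0, -0.003, 0], [0, 0, 0], -1], [[-0.001, -0.003, 0], [0, 0, 0], -1], [[0, -0.002, 0], [0, 0, 0], -1], [[0, -0.002, 0], [0, 0, 0], -1], [[-0.001, -0.002, 0], [0, 0, 0], -1], [[0, -0.001, 0], [0, 0, 0], -1], [[0, -0.001, 0], [0, 0, 0], -1], [[0, -0.001, 0], [0, 0, 0], -1], [[0, -0.001, 0], [0, 0, 0], -1]])

```text
time: 5.2
tool_pos: [526.2, 221.9, 249.7]
ee_rot: [[0.153, 0.988, -0.0], [0.988, -0.153, -0.0], [-0.0, -0.0, -1.0]]
contact_force: [-0.1, 1.8, 1.3]
gripper_width: -0.5
grasp_force: 0.9
```

Not at the stop yet; I continue slowly.

>>> servo_tool(moves=[[[0, -0.001, 0], [0, 0, 0], -1], [[0, -0.001, 0], [0, 0, 0], -1], [[0, -0.001, 0], [0, 0, 0], -1], [[0, -0.001, 0], [0, 0, 0], -1], [[0, -0.001, 0], [0, 0, 0], -1], [[0, -0.001, 0], [0, 0, 0], -1], [[0, -0.001, 0], [0, 0, 0], -1], [[0, -0.001, 0], [0, 0, 0], -1], [[0, 0, 0], [0, 0, 0], -1], [[0, 0, 0], [0, 0, 0], -1]])

```text
time: 6.2
tool_pos: [526.1, 219.8, 250.0]
ee_rot: [[0.152, 0.988, 0.001], [0.988, -0.152, 0.003], [0.003, 0.0, -1.0]]
contact_force: [-0.2, 14.7, 1.1]
gripper_width: -0.1
grasp_force: 7.1
```

>>> servo_tool(moves=[[[0.003, 0.016, 0], [0, 0, 0], -1], [[0.003, 0.02, 0.01], [0, 0, 0], -1], [[0, 0, 0.06], [0, 0, 1], -1], [[0, 0, 0.06], [0, 0, 1], -1], [[0, 0, 0.06], [0, 0, 1], -1], [[0, -0.03, 0.02], [0, 0, 1], -1], [[0, -0.06, 0], [0, 0, 1], -1], [[-0.01, -0.07, 0], [0, 0, 1], -1], [[-0.01, -0.07, 0], [0, 0, 1], -1], [[-0.01, -0.06, 0], [0, 0, 1], -1]])

```text
time: 7.2
tool_pos: [514.0, 89.4, 355.0]
ee_rot: [[-0.395, 0.918, 0.0], [0.918, 0.395, -0.001], [-0.001, -0.0, -1.0]]
contact_force: [0.3, -0.3, -0.3]
gripper_width: -0.1
grasp_force: 0.0
```

```bash
python3 - <<'E'
from h import *
d=cap('scene'); t=cap('top')
a=cv2.resize(d['img'][100:320,200:420],(400,400)); b=cv2.resize(t['img'][160:320,300:460],(400,400))
cv2.imwrite('pics/s3.png',np.hstack([a,b])[:,:,::-1])
E
```

```text
(no output)
```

View pics/s3.png

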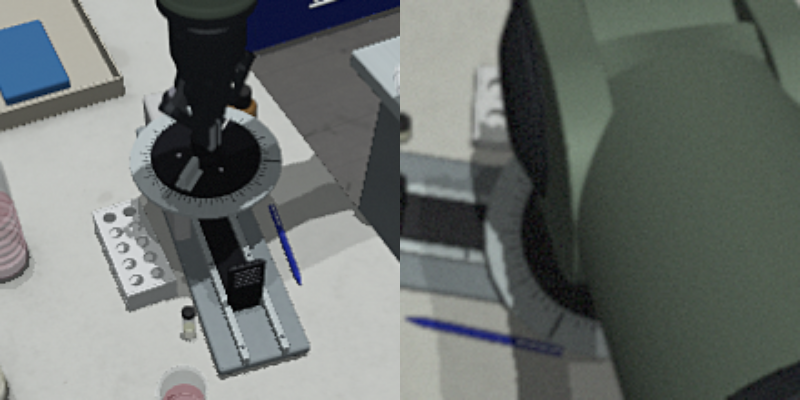

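The carriage is home, with the plate at (245,285) in the left crop. The tips are above the disc and the lever at (188,180) is free. I descend on the lever's counter-clockwise side.

>>> servo_tool(moves=[[[0.001, 0.012, 0], [0, 0, 1], -1], [[0.001, 0.012, 0], [0, 0, 1], -1], [[0.001, 0, -0.02], [0, 0, 1], -1], [[0, 0, -0.02], [0, 0, 1], -1], [[0, 0, -0.02], [0, 0, 0], -1], [[0, 0, -0.02], [0, 0, 0], -1], [[0, 0, -0.016], [0, 0, 0], -1], [[0, 0, -0.012], [0, 0, 0], -1], [[0, 0, 0], [0, 0, 0], -1], [[0, 0, 0], [0, 0, 0], -1]])

```text
time: 8.3
tool_pos: [515.8, 103.0, 300.8]
ee_rot: [[-0.631, 0.775, 0.0], [0.775, 0.631, -0.0], [-0.0, -0.0, -1.0]]
contact_force: [0.3, 0.3, 0.4]
gripper_width: -0.0
grasp_force: 0.0
```

```bash
python3 - <<'E'
import numpy as np
c=np.array([498.3,46.3]); p0=None
for f in np.arange(39,-32,-4):
    a=np.radians(f); p=c+48*np.array([np.cos(a),np.sin(a)])+15.5*np.array([-np.sin(a),np.cos(a)])
    print(f,p.round(1),None if p0 is None else ((p-p0)/500).round(4)); p0=p
E
```

```text
39 [525.8  88.6] None
35 [528.7  86.5] [ 0.0058 -0.004 ]
31 [531.5  84.3] [ 0.0055 -0.0044]
27 [534.   81.9] [ 0.0051 -0.0048]
23 [536.4  79.3] [ 0.0048 -0.0052]
19 [538.6  76.6] [ 0.0044 -0.0055]
15 [540.7  73.7] [ 0.004  -0.0058]
11 [542.5  70.7] [ 0.0036 -0.006 ]
7 [544.1  67.5] [ 0.0032 -0.0063]
3 [545.4  64.3] [ 0.0027 -0.0065]
-1 [546.6  61. ] [ 0.0023 -0.0067]
-5 [547.5  57.6] [ 0.0018 -0.0068]
-9 [548.1  54.1] [ 0.0013 -0.0069]
-13 [548.6  50.6] [ 0.0008 -0.007 ]
-17 [548.7  47.1] [ 0.0004 -0.007 ]
-21 [548.7  43.6] [-0.0001 -0.007 ]
-25 [548.4  40.1] [-0.0006 -0.007 ]
-29 [547.8  36.6] [-0.0011 -0.007 ]
```

>>> servo_tool(moves=[[[0.003, -0.004, 0], [0, 0, 0], -1], [[0.003, -0.004, 0], [0, 0, 0], -1], [[0.003, -0.004, 0], [0, 0, 0], -1], [[0.003, -0.004, 0], [0, 0, 0], -1], [[0.002, -0.003, 0], [0, 0, 0], -1], [[0.002, -0.003, 0], [0, 0, 0], -1], [[0.002, -0.003, 0], [0, 0, 0], -1], [[0.002, -0.003, 0], [0, 0, 0], -1], [[0, 0, 0], [0, 0, 0], -1], [[0, 0, 0], [0, 0, 0], -1]])

```text
time: 9.3
tool_pos: [525.7, 88.9, 300.7]
ee_rot: [[-0.632, 0.775, -0.0], [0.775, 0.632, -0.0], [0.0, -0.0, -1.0]]
contact_force: [-0.3, -0.5, -0.6]
gripper_width: -0.1
grasp_force: 0.0
```

>>> servo_tool(moves=[[[0.006, -0.004, 0], [0, 0, -1], -1], [[0.0055, -0.0045, 0], [0, 0, -1], -1], [[0.005, -0.005, 0], [0, 0, -1], -1], [[0.005, -0.005, 0], [0, 0, -1], -1], [[0.0045, -0.0055, 0], [0, 0, -1], -1], [[0.004, -0.006, 0], [0, 0, -1], -1], [[0.0035, -0.006, 0], [0, 0, -1], -1], [[0.003, -0.0063, 0], [0, 0, -1], -1], [[0.0027, -0.0065, 0], [0, 0, -1], -1], [[0.0023, -0.0067, 0], [0, 0, -1], -1]])

```text
time: 10.3
tool_pos: [546.4, 61.6, 300.7]
ee_rot: [[0.017, 1.0, -0.0], [1.0, -0.017, 0.001], [0.001, -0.0, -1.0]]
contact_force: [-0.7, 4.2, -0.3]
gripper_width: 0.1
grasp_force: 1.7
```

>>> servo_tool(moves=[[[0.0018, -0.0068, 0], [0, 0, -1], -1], [[0.0013, -0.007, 0], [0, 0, -1], -1], [[0.0008, -0.007, 0], [0, 0, -1], -1], [[0.0004, -0.007, 0], [0, 0, -1], -1], [[0, -0.007, 0], [0, 0, -1], -1], [[-0.0006, -0.007, 0], [0, 0, -1], -1], [[0, 0, 0], [0, 0, 0], -1], [[0, 0, 0], [0, 0, 0], -1], [[0, 0, 0], [0, 0, 0], -1], [[0, 0, 0], [0, 0, 0], -1]])

```text
time: 11.3
tool_pos: [548.3, 40.3, 300.7]
ee_rot: [[0.419, 0.908, -0.0], [0.908, -0.419, -0.0], [-0.0, -0.0, -1.0]]
contact_force: [0.5, 0.1, -0.5]
gripper_width: -0.1
grasp_force: 0.0
```

```bash
python3 - <<'E'
from h import *
d=cap('scene'); t=cap('top')
a=cv2.resize(d['img'][145:235,260:370],None,fx=5,fy=5,interpolation=cv2.INTER_CUBIC); b=cv2.resize(t['img'][200:320,330:450],None,fx=2,fy=450/120); 
cv2.imwrite('pics/s4.png',np.hstack([a,b])[:,:,::-1])
E
```

```text
(no output)
```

View pics/s4.png

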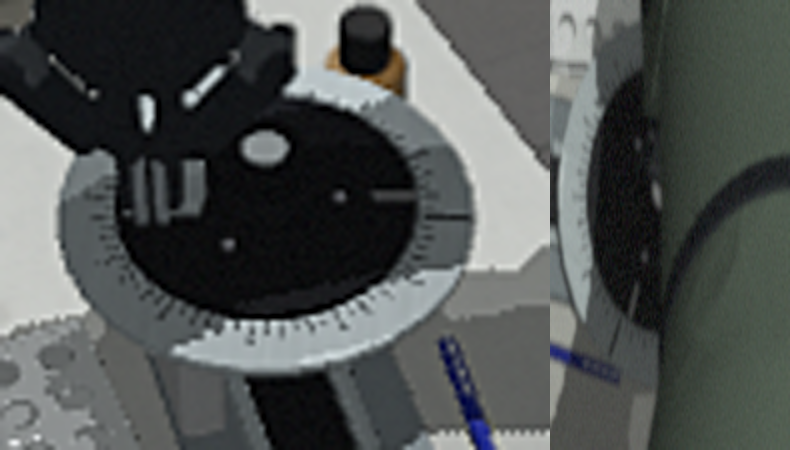

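The index runs from (372,195) to (415,197), and the zero line from (422,215) to (470,217), so a few degrees remain. I measure it.

```bash
cat > ang.py <<'E'
from h import *; from fit import refine
d=load('scene')
def C(p): return [(p[0]+.5)/5-.5+260,(p[1]+.5)/5-.5+145]
for cc in ([499.2,49.7],[498.3,46.3]):
    a=lambda q:np.degrees(np.arctan2(q[1]-cc[1],q[0]-cc[0]))%360
    z=world(d,[C((422,215)),C((470,217))],plane=112); i=world(d,[C((372,195)),C((415,197))],plane=118)
    print([a(q).round(1) for q in z],[a(q).round(1) for q in i],np.hypot(z[0,0]-cc[0],z[0,1]-cc[1]),np.hypot(i[1,0]-cc[0],i[1,1]-cc[1]))
    for p in(z,i): v=p[1]-p[0]; print(np.degrees(np.arctan2(v[1],v[0]))%360)
E
python3 ang.py
```

```text
[np.float64(152.1), np.float64(151.8)] [np.float64(158.9), np.float64(156.5)] 68.1086315173239 65.00108487982347
150.7634083908915
150.33834028980553
[np.float64(149.3), np.float64(149.6)] [np.float64(154.7), np.float64(153.4)] 68.98823264265894 65.62583436700238
150.7634083908915
150.33834028980553
```

>>> servo_tool(moves=[[[-0.0005, -0.0035, 0], [0, 0, -0.5], -1], [[-0.0005, -0.0035, 0], [0, 0, -0.5], -1], [[-0.0004, -0.0018, 0], [0, 0, -0.25], -1], [[0, 0, 0], [0, 0, 0], -1], [[0, 0, 0], [0, 0, 0], -1], [[-0.003, 0.006, 0], [0, 0, 0], -1], [[-0.003, 0.012, 0], [0, 0, 0], -1], [[0, 0.015, 0.02], [0, 0, 0], -1], [[0, 0, 0.06], [0, 0, 0], -1], [[0, 0, 0.06], [0, 0, 0], -1]])

```text
time: 12.4
tool_pos: [544.4, 53.1, 371.9]
ee_rot: [[0.497, 0.868, -0.001], [0.868, -0.497, -0.0], [-0.001, -0.001, -1.0]]
contact_force: [0.4, 0.0, -0.3]
gripper_width: -0.1
grasp_force: 0.0
```

```bash
python3 - <<'E'
from h import *
d=cap('scene'); t=cap('top')
a=cv2.resize(d['img'][145:235,260:370],None,fx=5,fy=5,interpolation=cv2.INTER_CUBIC); b=cv2.resize(t['img'][200:320,330:450],None,fx=2,fy=450/120); 
cv2.imwrite('pics/s5.png',np.hstack([a,b])[:,:,::-1])
E
```

```text
(no output)
```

View pics/s5.png

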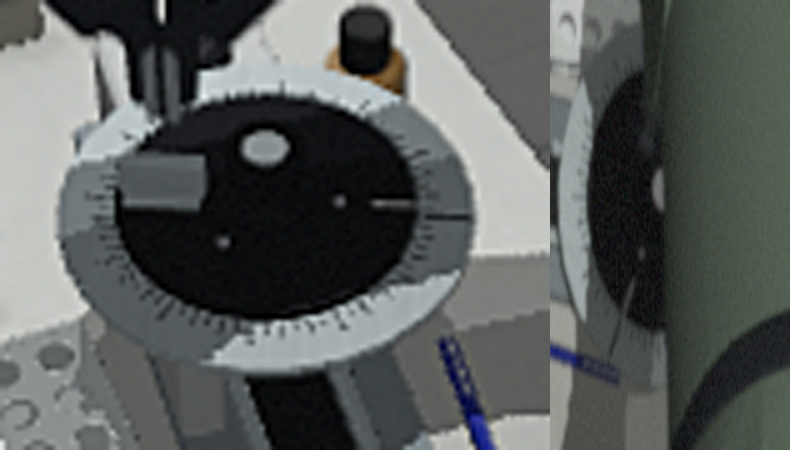

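The index now runs from (372,203) to (415,206) and the zero line from (422,215) to (470,217). In the top part, the index (641,260)→(626,318) and the zero line (625,320)→(612,355) are nearly in line. I check this numerically.

```bash
python3 - <<'E'
from h import *
def rep(n,zp,ip,C,cc):
    d=load(n); a=lambda q:(np.degrees(np.arctan2(q[1]-cc[1],q[0]-cc[0]))%360).round(1)
    z=world(d,[C(p) for p in zp],plane=112); i=world(d,[C(p) for p in ip],plane=118)
    print(n,[a(q) for q in z],[a(q) for q in i])
C1=lambda p:[(p[0]+.5)/5-.5+260,(p[1]+.5)/5-.5+145]
C2=lambda p:[(p[0]-550+.5)/2-.5+330,(p[1]+.5)/3.75-.5+200]
rep('scene',[(422,215),(470,217)],[(372,203),(415,206)],C1,[499.2,49.7])
rep('top',[(625,320),(612,355)],[(641,260),(626,316)],C2,[498.2,46.3])
# templates: predicted index pixel (outer/inner) at zero angle, and sub-pixel search of brightness vs angle
for n,cc in(('scene',[499.24,49.70]),('top',[498.18,46.30])):
    d=load(n); g=cv2.cvtColor(d['img'],cv2.COLOR_RGB2GRAY).astype(np.float32)
    def scan(r,h,th):
        T=np.radians(th)[:,None]; P=np.stack([cc[0]+r*np.cos(T),cc[1]+r*np.sin(T),h+0*T*r],-1).reshape(-1,3)
        uv=proj(d,P).astype(np.float32); return cv2.remap(g,uv[:,:1],uv[:,1:],cv2.INTER_LINEAR).reshape(len(th),-1).mean(1)
    th=np.arange(138,164,.25); z=scan(np.linspace(82,90,15)[None],112.3,th); i=scan(np.linspace(49,64,20)[None],118.3,th)
    wz=np.clip(np.median(z)-z-8,0,None); wz[abs(th-th[z.argmin()])>3]=0; wi=np.clip(i-np.median(i)-8,0,None); wi[abs(th-th[i.argmax()])>4]=0
    print(n,'zero',(wz@th)/wz.sum(),'index',(wi@th)/wi.sum(),z.min(),np.median(z),i.max(),np.median(i))
E
```

```text
scene [np.float64(152.1), np.float64(151.8)] [np.float64(153.0), np.float64(151.7)]
top [np.float64(153.1), np.float64(151.0)] [np.float64(152.8), np.float64(152.7)]
scene zero 151.35372821695898 index 152.6994427071985 40.879818 89.19853 80.626854 12.346216
top zero 149.52042426000722 index 150.1018441802403 52.120506 76.80358 61.91514 19.22063
```

>>> servo_tool(moves=[[[-0.02, -0.04, 0], [0, 0, 0], -1], [[-0.02, -0.04, 0], [0, 0, 0], -1], [[-0.02, -0.04, 0], [0, 0, 0], -1], [[-0.02, -0.04, 0], [0, 0, 0], -1], [[-0.02, -0.04, 0], [0, 0, 0], -1], [[-0.02, -0.04, 0], [0, 0, 0], -1], [[-0.013, -0.034, -0.03], [0, 0, 0], -1], [[0, 0, -0.05], [0, 0, 0], -1], [[0, 0, -0.04], [0, 0, 0], -1], [[0, 0, -0.02], [0, 0, 0], -1]])

```text
time: 13.5
tool_pos: [477.9, -84.3, 299.5]
ee_rot: [[0.497, 0.868, -0.002], [0.868, -0.497, 0.0], [-0.001, -0.001, -1.0]]
contact_force: [-0.8, -0.5, -0.3]
gripper_width: -0.1
grasp_force: 0.0
```

```bash
python3 - <<'E'
from h import *
d=cap('scene'); t=cap('top')
a=cv2.resize(d['img'][130:230,260:380],(480,400),interpolation=cv2.INTER_CUBIC); b=cv2.resize(t['img'][200:320,330:426],(320,400),interpolation=cv2.INTER_CUBIC)
cv2.imwrite('pics/s6.png',np.hstack([a,b])[:,:,::-1])
E
```

```text
(no output)
```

View pics/s6.png

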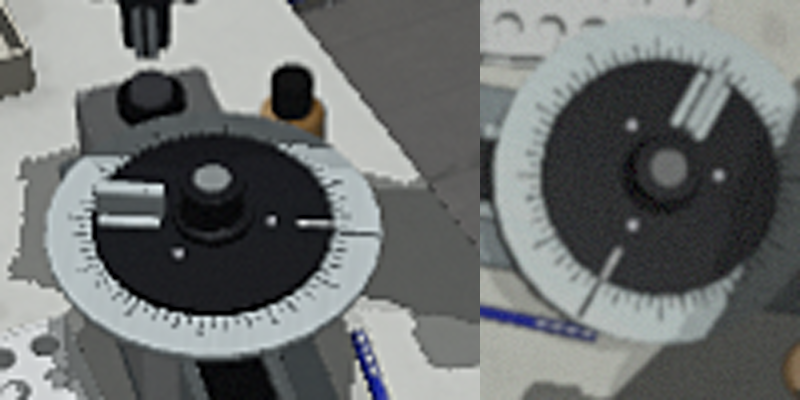

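The top view shows the index in line with the zero line at (600,285), and the tips hang above the key at (146,55) and (152,88). Now I press.

>>> servo_tool(moves=[[[0, 0, -0.012], [0, 0, 0], -1], [[0, 0, -0.012], [0, 0, 0], -1], [[0, 0, -0.01], [0, 0, 0], -1], [[0, 0, -0.006], [0, 0, 0], -1], [[0, 0, -0.004], [0, 0, 0], -1], [[0, 0, -0.004], [0, 0, 0], -1], [[0, 0, -0.002], [0, 0, 0], -1], [[0, 0, 0], [0, 0, 0], -1], [[0, 0, 0], [0, 0, 0], -1], [[0, 0, 0], [0, 0, 0], -1]])

```text
time: 14.6
tool_pos: [478.2, -84.7, 275.8]
ee_rot: [[0.497, 0.868, 0.0], [0.868, -0.497, 0.0], [0.0, 0.0, -1.0]]
contact_force: [-0.4, -0.1, 2.0]
gripper_width: -0.3
grasp_force: 0.9
```

>>> servo_tool(moves=[[[0, 0, -0.002], [0, 0, 0], -1], [[0, 0, -0.002], [0, 0, 0], -1], [[0, 0, -0.002], [0, 0, 0], -1], [[0, 0, -0.002], [0, 0, 0], -1], [[0, 0, -0.001], [0, 0, 0], -1], [[0, 0, -0.001], [0, 0, 0], -1], [[0, 0, 0], [0, 0, 0], -1], [[0, 0, 0], [0, 0, 0], -1], [[0, 0, 0], [0, 0, 0], -1], [[0, 0, 0], [0, 0, 0], -1]])

```text
time: 15.6
tool_pos: [478.2, -84.7, 271.2]
ee_rot: [[0.498, 0.867, 0.0], [0.867, -0.498, 0.0], [0.001, 0.0, -1.0]]
contact_force: [-4.3, 1.2, 18.9]
gripper_width: -0.1
grasp_force: 9.5
```

The key is at its bottom: 19 N, tips at 98 mm. I check the carriage and index once more by measurement, then hand in.

```bash
python3 - <<'E'
from h import *; from fit import refine
d=cap('scene'); vv,uu=np.mgrid[0:480,0:640]; m=d['range_z']>0
P=world(d,np.c_[uu[m],vv[m]]); q=(P[:,1]>180)&(P[:,1]<240)&(P[:,0]>495)&(P[:,0]<555)&(P[:,2]>55)&(P[:,2]<103)
print('plate along y', np.percentile((P[q][:,:2]-[498.3,46.3])@[.155,.988],[10,50,90]),q.sum())
for n in('scene','top'):
    d=load(n) if n=='scene' else cap(n)
    cc=refine(d,[498.5,47.5],66.5,118,8,1)[0]; g=cv2.cvtColor(d['img'],cv2.COLOR_RGB2GRAY).astype(np.float32)
    cc=[499.24,49.70] if n=='scene' else [498.18,46.30]
    def scan(r,h,th):
        T=np.radians(th)[:,None]; P=np.stack([cc[0]+r*np.cos(T),cc[1]+r*np.sin(T),h+0*T*r],-1).reshape(-1,3)
        uv=proj(d,P).astype(np.float32); return cv2.remap(g,uv[:,:1],uv[:,1:],cv2.INTER_LINEAR).reshape(len(th),-1).mean(1)
    th=np.arange(138,164,.25); z=scan(np.linspace(82,90,15)[None],112.3,th); i=scan(np.linspace(49,64,20)[None],118.3,th)
    wz=np.clip(np.median(z)-z-8,0,None); wz[abs(th-th[z.argmin()])>3]=0; wi=np.clip(i-np.median(i)-8,0,None); wi[abs(th-th[i.argmax()])>4]=0
    print(n,'zero',(wz@th)/wz.sum(),'index',(wi@th)/wi.sum())
s=manip.sense(); print(s['time'],s['contact_force'])
E
```

```text
plate along y [163.03047818 165.27148484 166.65661789] 308
scene zero 151.3370677501027 index 152.6813415503238
top zero 149.58411773996983 index 150.06608401025704
15.7 [-3.73093656  0.56888946 19.03718866]
```

Plate at 165 mm (home), index within about 1° of zero, and the key held fully down, so I hand it in.

```bash
python3 -c "
from workcell import manip
print(manip.sign_off())"
```

```text
the job is handed in; nothing more can be done
None
```

I handed the job in after about 16 s, with the carriage against its stop (plate measured at 165 mm), the index about 1° from the zero line and the lamp key held fully down at about 19 N; no verdict came back.

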